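Harmonicas in the tray by length

ROBOT

A 6-joint arm with a two-finger parallel gripper is mounted at the origin on the work surface. World frame = base frame: x ahead of the robot, y to its left, z up, the work surface at z = 0. Lengths are in m, angles in rad, forces in N, time in s.
With the tool pointing down it reaches from about 0.25 to 0.85 m from the base axis. Payload 12.5 kg.
Tool frame: the origin (TCP) lies between the finger pads; the fingertips stand 14 mm ahead of it and the grasp point (between the pads) lies 5 mm behind it; z points along the fingers, y is the direction in which the jaws open and shut (so a half turn about z gives the same grasp; the last joint's range is limited). The gripper opens to 93 mm and grips with 3 to 60 N. Pads are 15 mm wide; open, the fingers measure 128 mm over their backs; the gripper's body (75 mm by 188 mm) begins 65 mm behind the grasp point.
Start: joints at [1.193, 0.351, 1.652, -0, 1.139, -0.085], TCP at [0.159, 0.527, 0.233] pointing down, gripper open.
Joint ranges: [-2.75, 2.75], [-0.79, 2.1], [0.01, 2.65], [-1.57, 4.71], [0.07, 3.14], [-2.87, 2.87]. Speed limits (rad/s): [2.22, 2.22, 2.79, 3.14, 3.14, 3.14].

INTERFACE

Orientations are given as a rotation vector (axis times angle).
In Python, from plant import * gives the robot as it stands. Calls block until the motion is done:
- reach(position, orientation): joint-space move of the TCP to a pose.
- move_linear(position, rate=0.15, frame=None, max_force=None): straight line of the TCP; frame=None keeps the orientation; rate is the mean speed in m/s. With max_force (N) it stops when the force on the tool has changed by that much, and returns True; else False.
- set_joints(angles): joint-space move.
- grip(opening, effort=None): opening from 0.0 (shut) to 1.0 (fully open); effort is the grip in N (None keeps the last); returns when the fingers have stopped.
- pause(seconds).
- inverse_kinematics(position, orientation): joint angles nearest the present ones, or None.
- read_state(): the state.
- get_image(name): name is "scene" or "side" or "wrist"; returns the picture (420x560x3 uint8, red, green, blue); there is no depth.
- get_calibration(name): a dict with "vfov" (degrees; the focal length in pixels is half the picture's height over the tangent of half this angle, whatever the lens; pixels are square), "cx", "cy" (the principal point, pixels), "eye" and "orientation" of the camera in the world. Camera axes: x right, y up, looking along -z (the intrinsics and any distortion apply to the point x, -y, -z); pixel columns grow to the right and rows downward; lengths in m; the calibration is good to about 2 mm. A picture is of the moment at which its call begins: read the wrist's pose just before it. get_calibration takes no time and is no camera call; for the wrist camera it gives the pose at the moment of the call.
A pose or a line that the arm cannot do raises MotionError and nothing moves.
- close_job(): hands the job in, once; it reports no verdict.
The state is a dict: "time": time; "qpos": joint angles; "dq": joint speeds; "joint_efforts": joint torques, N m; "ee_pos": TCP position; "tcp_rot": TCP orientation; "ft_force": force on the tool from outside, world axes, zero at the start; "wrist_torque": the same for the moment, N m; "gripper_width": opening from 0.0 (shut) to 1.0 (fully open).
Only numpy, scipy, OpenCV 4.12 (cv2) and the standard library are available. Lean on these libraries where they do the work, as an engineer would, in place of code of your own. Each camera call takes 0.05 s, during which the arm holds its last target. There are 200 camera calls.

TASK

Put the four harmonicas that lie on the plank into the four empty lanes of the grey tray, so that all six in the tray run in order of length from the little one already at one end to the long one already at the other. Set each down gently rather than dropping it, so that it lies flat and right way up along its own lane, between the ribs, with its middle at the middle of the lane. Leave the two harmonicas already in the tray, the round pin tin and the pink finger shaker where they are.

Things in the scene. Friction and masses are not known exactly. Their poses are not given: they have to be found in the camera images.
- tray: fixed grey plastic tray, 226 (x) by 366 (y) mm, rim 14 mm high, floor 3 mm thick. Five low ribs (3 mm wide, tops 7 mm above the plank) part it into six lanes along x, each 220 mm long, 57 mm clear; centre lines at y = -150, -90, -30, 30, 90, 150 mm. The outermost lanes hold harp_a and harp_f (either way round), the inner four are empty. Origin: centre of its underside, z up
- harp_a: chrome harmonica with a black comb, 76 mm long, 26 wide, 20 high, lying flat, already in one outermost lane of the tray; the shortest of the six. Origin: centre of its underside; x along its length, y towards the mouth holes, z up. A plain block to grip across its width, but the last 8 mm at each end is only the comb, 8 mm thick at mid height
- harp_f: chrome harmonica with a black comb, 204 mm long, 31 wide, 25 high, lying flat, already in the other outermost lane of the tray; the longest of the six. Origin: centre of its underside; x along its length, y towards the mouth holes, z up. A plain block to grip across its width, but the last 8 mm at each end is only the comb, 8 mm thick at mid height
- harp_b: chrome harmonica with a black comb, 102 mm long, 27 wide, 21 high, lying flat, loose on the plank, one of the four to be put in the tray. Origin: centre of its underside; x along its length, y towards the mouth holes, z up. A plain block to grip across its width, but the last 8 mm at each end is only the comb, 8 mm thick at mid height
- harp_c: chrome harmonica with a black comb, 127 mm long, 28 wide, 22 high, lying flat, loose on the plank, one of the four to be put in the tray. Origin: centre of its underside; x along its length, y towards the mouth holes, z up. A plain block to grip across its width, but the last 8 mm at each end is only the comb, 8 mm thick at mid height
- harp_d: chrome harmonica with a black comb, 152 mm long, 29 wide, 23 high, lying flat, loose on the plank, one of the four to be put in the tray. Origin: centre of its underside; x along its length, y towards the mouth holes, z up. A plain block to grip across its width, but the last 8 mm at each end is only the comb, 8 mm thick at mid height
- harp_e: chrome harmonica with a black comb, 178 mm long, 30 wide, 24 high, lying flat, loose on the plank, one of the four to be put in the tray. Origin: centre of its underside; x along its length, y towards the mouth holes, z up. A plain block to grip across its width, but the last 8 mm at each end is only the comb, 8 mm thick at mid height
- pin_tin: closed round tin for bridge pins, bare metal with a paper disc on the lid, 59 mm across, 21 mm high, loose on the plank among the harmonicas. Origin at the centre of its underside
- finger_shaker: pink silicone finger shaker: a dome 39 mm across and 28 mm high with a small finger loop lying flat at its +x side, reaching 42 mm from the dome's axis; loose on the plank among the harmonicas. Origin at the centre of the dome's underside
There are look-alikes about, which are no part of the job. Leave any turquoise look-alike of the harp_b alone.

How it is judged:
At the end, for the whole second after the job is handed in: b, c, d, e in the inner lanes in order from harp_a to harp_f: within 13 mm of the lane's centre line, 15 mm of its middle, 0.2 rad of its direction, upright (0.1 rad) on the floor (underside below 6 mm), at rest. harp_a, harp_f moved under 12 mm, still within 0.2 rad; tin, shaker under 30 mm (((y of harp_a in the frame of tray below 0 m and y of harp_b in the frame of tray between -0.103 and -0.077 m and y of harp_c in the frame of tray between -0.043 and -0.017 m and y of harp_d in the frame of tray between 0.017 and 0.043 m and y of harp_e in the frame of tray between 0.077 and 0.103 m) or (y of harp_a in the frame of tray above 0 m and y of harp_b in the frame of tray between 0.077 and 0.103 m and y of harp_c in the frame of tray between 0.017 and 0.043 m and y of harp_d in the frame of tray between -0.043 and -0.017 m and y of harp_e in the frame of tray between -0.103 and -0.077 m)) and x of harp_b in the frame of tray between -0.015 and 0.015 m and z of each of harp_b, harp_c, harp_d, harp_e in the frame of tray below 0.006 m and angle between each of harp_b, harp_c, harp_d, harp_e's own z axis and vertical below 0.1 rad and angle between the x axis of each of harp_b, harp_c, harp_d, harp_e, harp_a, harp_f and the x axis of tray, either way round below 0.2 rad and linear speed of each of harp_b, harp_c, harp_d, harp_e below 0.02 m/s and x of harp_c in the frame of tray between -0.015 and 0.015 m and x of harp_d in the frame of tray between -0.015 and 0.015 m and x of harp_e in the frame of tray between -0.015 and 0.015 m and distance of each of harp_a, harp_f from where it was at the start of the episode below 0.012 m and distance of each of pin_tin, finger_shaker from where it was at the start of the episode below 0.03 m); the robot touches nothing.
It fails at once if harp_b is dropped or flung: it moves faster than 0.7 m/s while no finger touches it (linear speed of harp_b above 0.7 m/s and contact force between the fingers and harp_b below 0.05 N).
It fails at once if harp_c is dropped or flung: it moves faster than 0.7 m/s while no finger touches it (linear speed of harp_c above 0.7 m/s and contact force between the fingers and harp_c below 0.05 N).
It fails at once if harp_d is dropped or flung: it moves faster than 0.7 m/s while no finger touches it (linear speed of harp_d above 0.7 m/s and contact force between the fingers and harp_d below 0.05 N).
It fails at once if harp_e is dropped or flung: it moves faster than 0.7 m/s while no finger touches it (linear speed of harp_e above 0.7 m/s and contact force between the fingers and harp_e below 0.05 N).
It also fails if it takes over 104 s, if anything falls off the work surface, if the arm or the gripper's body presses on something with over 40 N, if the wrist force passes 120 N, or if a joint passes its speed limit or range.

## Working session

There is one attempt and no reset: what is moved stays moved. The work goes in short steps, each a Python script; the robot and the scene stay as the last script left them, time stands still between calls to the robot, and variables do not carry over. Pictures are saved under pics/ and viewed, about 12 in all and at most 16, crops included, and the job is handed in when it is done.

```bash
ls; mkdir -p pics
python3 - <<'E'
from plant import *
import cv2
for n in ("scene","side"):
    im=get_image(n); cv2.imwrite(f"pics/{n}0.png",im[:,:,::-1]); print(n,get_calibration(n))
print(read_state())
E
```

```text
pics
scene {'vfov': 51.05157382997071, 'cx': 280.41325824731973, 'cy': 202.22660939059378, 'eye': array([ 1.28021463, -0.19308596,  0.90322634]), 'orientation': array([0.66918379, 0.50369639, 1.23881549])}
side {'vfov': 52.025604078892016, 'cx': 272.72537201826447, 'cy': 210.62207528006505, 'eye': array([ 0.07115833, -0.52473699,  0.82609159]), 'orientation': array([ 0.69043564, -0.20378082, -0.55398786])}
{'time': 0.1, 'qpos': array([ 1.19338750e+00,  3.51203121e-01,  1.65236174e+00, -1.61853065e-05,
        1.13910541e+00, -8.45924623e-02]), 'dq': array([-0.00090775, -0.00053038, -0.00221053,  0.00250203, -0.00107213,
       -0.00156852]), 'joint_efforts': array([ 2.35180203e-03, -4.98025167e+01, -2.85700607e+01,  7.01542175e-02,
        2.38742778e-02, -3.02448643e-05]), 'ee_pos': array([0.15862176, 0.52631673, 0.23214326]), 'tcp_rot': array([-4.58268911e-01, -3.10775337e+00,  1.65291743e-03]), 'ft_force': array([-0.31842844,  0.69330872, -0.15028258]), 'wrist_torque': array([-0.03024608, -0.04054664, -0.03451521]), 'gripper_width': 1.001236358294553}
```

View pics/scene0.png

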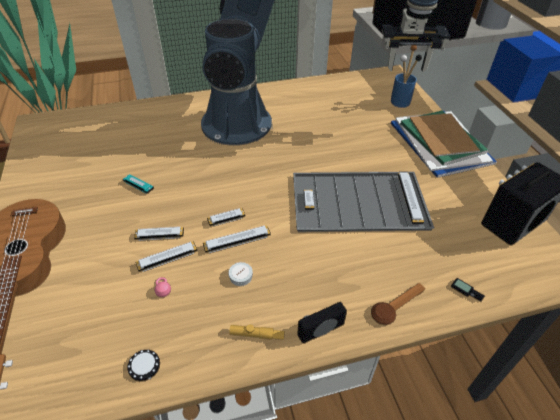

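View pics/side0.png

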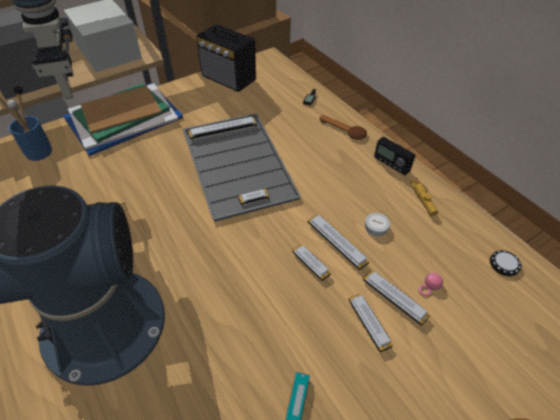

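The scene view shows the four harps at about (226,217) b, (160,233) c, (167,256) d and (237,239) e. The tin is at (240,272), the shaker at (162,288) and the turquoise decoy at (138,184). The tray corners are near (293,173), (410,173), (430,230) and (296,230), with harp_a on its left side (+y or -y, still to be worked out). The side view agrees.

```bash
cat > h.py <<'E'
from plant import *
import numpy as np, cv2
from scipy.spatial.transform import Rotation as R
def cast(cal,uv,z):
    uv=np.atleast_2d(uv).astype(float); f=210/np.tan(np.radians(cal["vfov"]/2))
    d=np.c_[(uv[:,0]-cal["cx"])/f,-(uv[:,1]-cal["cy"])/f,-np.ones(len(uv))]
    d=R.from_rotvec(cal["orientation"]).apply(d); e=np.array(cal["eye"])
    return e+d*((z-e[2])/d[:,2])[:,None]
def down(yaw):  # tool down; yaw = world direction of tool y (jaw) axis
    y=np.array([np.cos(yaw),np.sin(yaw),0]); z=np.array([0,0,-1.]); x=np.cross(y,z)
    return R.from_matrix(np.c_[x,y,z]).as_rotvec()
E
python3 - <<'E'
from h import *
np.set_printoptions(precision=3,suppress=True)
P={"scene":dict(b=(226,217),c=(160,233),d=(167,256),e=(237,239),tin=(240,272),sh=(162,288),ha=(309,200),hf=(411,198),t1=(293,173),t2=(410,173),t3=(430,230),t4=(296,230)),
"side":dict(b=(311,262),e=(338,241),d=(397,297),c=(370,321),tin=(377,223),sh=(432,282),ha=(254,197),hf=(222,127),t1=(215,216),t2=(183,125),t3=(258,116),t4=(298,203))}
for k in P["scene"]:
    print(k,*[cast(get_calibration(n),P[n][k],.014 if k[0]=='t' and k!='tin' else .022)[0,:2] for n in P])
print(get_calibration("wrist"))
E
```

```text
b [ 0.455 -0.118] [ 0.437 -0.119]
c [ 0.467 -0.296] [ 0.452 -0.299]
d [ 0.549 -0.285] [ 0.536 -0.288]
e [ 0.539 -0.104] [ 0.524 -0.106]
tin [ 0.644 -0.117] [ 0.636 -0.115]
sh [ 0.642 -0.304] [ 0.624 -0.303]
ha [0.45  0.121] [0.433 0.119]
hf [0.516 0.406] [0.501 0.411]
t1 [0.319 0.113] [0.323 0.124]
t2 [0.409 0.459] [0.412 0.492]
t3 [0.634 0.404] [0.623 0.406]
t4 [0.542 0.056] [0.519 0.047]
{'vfov': 58.72152458717088, 'cx': 285.792454629701, 'cy': 217.50264755259784, 'eye': array([0.078, 0.55 , 0.384]), 'orientation': array([-0.262, -0.193,  1.268])}
```

Run:
```python
from h import *
np.set_printoptions(precision=3,suppress=True)
def rep():
    c=get_calibration("wrist");s=read_state()
    T=R.from_rotvec(s["tcp_rot"]); print("eye in tool",T.inv().apply(c["eye"]-s["ee_pos"]),"axis in tool",T.inv().apply(R.from_rotvec(c["orientation"]).apply([0,0,-1])),s["time"], s["ee_pos"])
    return c
rep()
for i,(x,y) in enumerate([(.45,.25),(.47,-.2)]):
    reach([x,y,.36],down(np.pi/2)); im=get_image("wrist"); c=rep()
    cv2.imwrite(f"pics/w{i}.png",im[:,:,::-1]); np.save(f"w{i}.npy",c,allow_pickle=True)
    print(cast(c,[(0,0),(559,0),(559,419),(0,419)],0)[:,:2])
```

```text
eye in tool [ 0.084 -0.    -0.152] axis in tool [-0.3   -0.     0.954] 0.1 [0.159 0.526 0.232]
eye in tool [ 0.084 -0.    -0.152] axis in tool [-0.3   -0.     0.954] 1.7083 [0.45  0.251 0.36 ]
[[ 0.249 -0.097]
 [ 0.249  0.582]
 [ 0.89   0.722]
 [ 0.891 -0.243]]
eye in tool [ 0.084 -0.    -0.152] axis in tool [-0.3   -0.     0.954] 3.4083 [ 0.47  -0.199  0.36 ]
[[ 0.271 -0.547]
 [ 0.27   0.132]
 [ 0.912  0.274]
 [ 0.913 -0.694]]
```

View pics/w0.png

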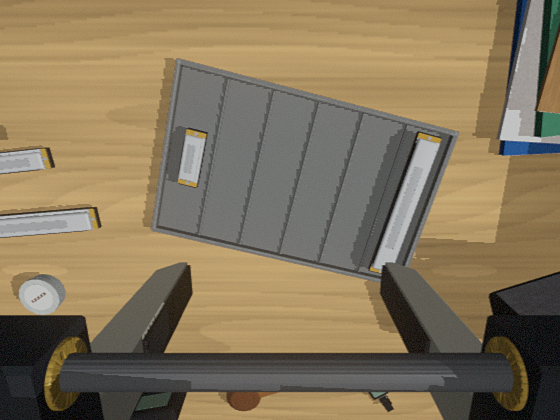

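View pics/w1.png

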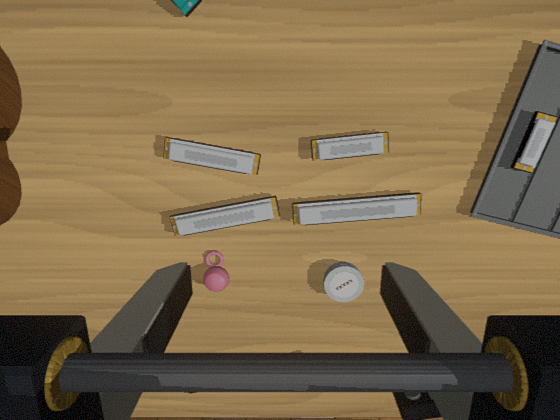

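Wrist view w0 shows the tray's rim corners at (179,60), (457,132) and (152,228), with harp_a at (192,157) and harp_f at (407,205). In w1, c is at (212,155), d at (225,217), b at (350,146) and e at (357,209). The tin is at (344,283), the shaker at (216,272), and the tray is at the right.

```bash
cat >> h.py <<'E'
H=dict(a=(.076,.026,.020),b=(.102,.027,.021),c=(.127,.028,.022),d=(.152,.029,.023),e=(.178,.030,.024),f=(.204,.031,.025))
def plate(im,cal,seed,h,zbase=0):
    """metric rect of the pale chrome top near seed pixel: centre, yaw, (long, short)"""
    hsv=cv2.cvtColor(im,cv2.COLOR_RGB2HSV); m=((hsv[...,1]<50)&(hsv[...,2]>125)).astype(np.uint8)
    m=cv2.morphologyEx(m,cv2.MORPH_CLOSE,np.ones((7,7),np.uint8)) if 1 else m
    n,l,st,ce=cv2.connectedComponentsWithStats(m)
    ids=[i for i in range(1,n) if st[i,4]>300]; i=min(ids,key=lambda i:np.hypot(*(ce[i]-seed)))
    cs,_=cv2.findContours((l==i).astype(np.uint8),cv2.RETR_EXTERNAL,cv2.CHAIN_APPROX_NONE)
    p=cast(cal,max(cs,key=len)[:,0],zbase+h)[:,:2].astype(np.float32)
    c,(w,hh),an=cv2.minAreaRect(p*1000); an=np.radians(an)
    if w<hh: w,hh,an=hh,w,an+np.pi/2
    an=(an+np.pi/2)%np.pi-np.pi/2
    return np.array(c)/1000,an,(w/1000,hh/1000)
E
python3 - <<'E'
from h import *
np.set_printoptions(precision=4,suppress=True)
c=[np.load(f"w{i}.npy",allow_pickle=True).item() for i in (0,1)]
im=[cv2.imread(f"pics/w{i}.png")[:,:,::-1].copy() for i in (0,1)]
for i,k,s in [(0,'a',(192,157)),(0,'f',(407,205)),(1,'b',(350,146)),(1,'c',(212,155)),(1,'d',(225,217)),(1,'e',(357,209)),(1,'a',(536,140))]:
    print(k,plate(im[i],c[i],s,H[k][2],.003 if k in'af' else 0),"expect L",H[k][0]-.016,H[k][1])
t=cast(c[0],[(179,60),(457,132),(152,228)],.014)[:,:2]; print(t,np.linalg.norm(t[1]-t[0]),np.linalg.norm(t[2]-t[0]),(t[1]+t[2])/2)
v=t[1]-t[0];w=t[2]-t[0];print(np.arctan2(v[1],v[0]),np.arctan2(w[1],w[0]))
print(cast(c[1],[(344,283)],.021),cast(c[1],[(216,279)],.014),cast(c[1],[(213,258)],.004))
E
```

```text
a (array([0.438 , 0.1267]), np.float64(-0.24091234852771226), (0.06792744445800782, 0.025863645553588867)) expect L 0.06 0.026
f (array([0.5038, 0.4101]), np.float64(-0.2420921288906177), (0.19363665771484376, 0.030689714431762695)) expect L 0.188 0.031
b (array([ 0.4433, -0.1162]), np.float64(-1.4682598893935328), (0.09371820068359375, 0.026040111541748047)) expect L 0.086 0.027
c (array([ 0.4564, -0.2969]), np.float64(1.392049614960686), (0.11848802185058593, 0.026914133071899413)) expect L 0.111 0.028
d (array([ 0.5389, -0.284 ]), np.float64(-1.376915269959929), (0.1424810485839844, 0.02865194511413574)) expect L 0.136 0.029
e (array([ 0.5278, -0.1005]), np.float64(-1.4847750334852252), (0.16346772766113282, 0.029703420639038088)) expect L 0.16199999999999998 0.03
a (array([0.4386, 0.1245]), np.float64(-0.1808949507275237), (0.06827485656738282, 0.02531466293334961)) expect L 0.06 0.026
[[0.3181 0.1184]
 [0.4047 0.4733]
 [0.5372 0.0618]] 0.3652465818666885 0.2263347330819794 [0.471  0.2675]
1.3313722750094914 -0.252994917313512
[[ 0.6405 -0.1144  0.021 ]] [[ 0.6378 -0.3022  0.014 ]] [[ 0.6086 -0.3068  0.004 ]]
```

```bash
cat >> h.py <<'E'
TC=np.array([.471,.2675]); TY=-.243
SRC=dict(b=(.4433,-.1162,-1.468),c=(.4564,-.2969,1.392-np.pi),d=(.5389,-.284,-1.377),e=(.5278,-.1005,-1.485))
LANE=dict(b=-.09,c=-.03,d=.03,e=.09); W=.093
def slot(k): return TC+LANE[k]*np.array([-np.sin(TY),np.cos(TY)])
def pick_place(k):
    x,y,yaw=SRC[k]; w=H[k][1]; q=slot(k); o=down(yaw+np.pi/2); o2=down(TY+np.pi/2)
    grip((w+.020)/W); reach([x,y,.13],o)
    move_linear([x,y,.020],rate=.12); grip(0.1,effort=25); print(k,"grip mm",read_state()["gripper_width"]*93,"expect",w*1e3)
    move_linear([x,y,.13],rate=.12); print("lifted mm",read_state()["gripper_width"]*93)
    reach([*q,.13],o2); move_linear([*q,.04],rate=.12)
    hit=move_linear([*q,.0225],rate=.03,max_force=5); s=read_state(); print("hit",hit,s["ee_pos"],s["ft_force"],s["gripper_width"]*93)
    grip((w+.012)/W); move_linear([*q,.13],rate=.12); print("t",read_state()["time"])
E
python3 - <<'E'
from h import *
np.set_printoptions(precision=4,suppress=True)
pick_place("b")
reach([.45,.25,.36],down(np.pi/2)); c=get_calibration("wrist"); im=get_image("wrist"); cv2.imwrite("pics/w2.png",im[:,:,::-1])
print(slot("b"),[plate(im,c,(235,170),.021,.003),plate(im,c,(192,157),.02,.003)])
E
```

```text
b grip mm 26.756661345761138 expect 27.0
lifted mm 26.650413661099382
hit True [0.4491 0.1801 0.0232] [-0.8499 -0.4681  4.3344] 26.546694707153925
t 12.425
[0.4493 0.1801] [(array([0.4721, 0.2667]), np.float64(1.327200177678657), (0.36449395751953123, 0.2314429931640625)), (array([0.4723, 0.2668]), np.float64(1.3272000445206023), (0.36524368286132813, 0.23191909790039061))]
```

View pics/w2.png

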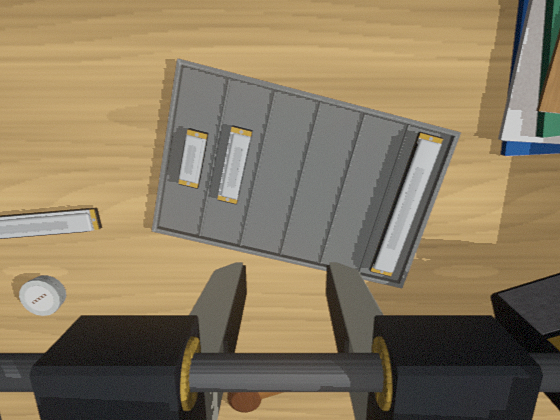

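b sits upright and central in its lane, at (236,165), and harp_a and harp_f haven't moved. The automatic measurement picked up the tray rim instead of the plate, so I'll tighten that mask. Now the other three.

```bash
sed -i 's/hsv\[...,2\]>125/hsv[...,2]>150/' h.py
python3 - <<'E'
from h import *
np.set_printoptions(precision=4,suppress=True)
for k in "cde":
    pick_place(k)
reach([.45,.25,.36],down(np.pi/2)); c=get_calibration("wrist"); im=get_image("wrist"); cv2.imwrite("pics/w3.png",im[:,:,::-1])
im2=get_image("side"); cv2.imwrite("pics/side3.png",im2[:,:,::-1])
for k,s in zip("abcdef",[(192,157),(235,165),(275,175),(318,187),(362,197),(407,205)]):
    p,an,sz=plate(im,c,s,H[k][2],.003); d=R.from_euler('z',-TY).apply([*(p-TC),0])[:2]; print(k,p,"tray xy",d,"dyaw",an-TY,sz)
E
```

```text
c grip mm 27.54016349265009 expect 28.0
lifted mm 27.935008037578665
hit True [0.4636 0.2383 0.0232] [-0.2593  0.3511  3.8154] 27.83436146095612
t 23.4583
d grip mm 28.577283308988513 expect 29.0
lifted mm 28.561622304021366
hit True [0.478  0.2965 0.0232] [-0.9124  0.4619  3.8134] 28.674019739589845
t 33.4417
e grip mm 29.911930828971972 expect 30.0
lifted mm 29.955100267300505
hit True [0.4924 0.3547 0.0232] [ 1.0386 -0.1573  4.4654] 29.759322473357653
t 42.575
a [0.4381 0.1266] tray xy [ 0.002  -0.1447] dyaw -0.005242699428155695 (0.06879116058349609, 0.024763370513916017)
b [0.4466 0.1804] tray xy [-0.0027 -0.0904] dyaw 0.003407780424639406 (0.09382223510742188, 0.026096944808959962)
c [0.4629 0.238 ] tray xy [-0.0007 -0.0305] dyaw 0.00046951479395540563 (0.11764474487304688, 0.02786960983276367)
d [0.4779 0.2956] tray xy [-0.0001  0.029 ] dyaw -0.0014956317744138081 (0.1429058074951172, 0.028782777786254883)
e [0.4919 0.3536] tray xy [-0.0005  0.0886] dyaw 0.005859353366112097 (0.16859661865234374, 0.029537195205688475)
f [0.5034 0.4101] tray xy [-0.0029  0.1462] dyaw 0.002638659501824514 (0.19298983764648436, 0.029894514083862303)
```

View pics/w3.png

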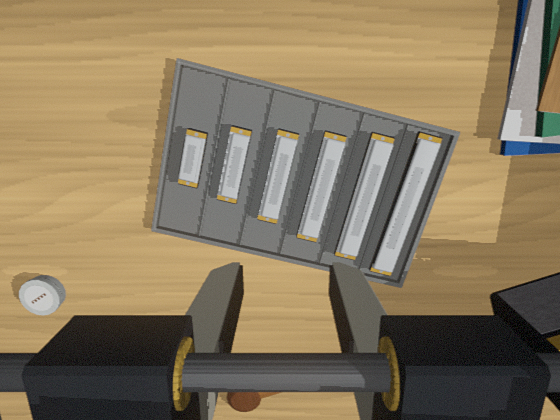

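View pics/side3.png

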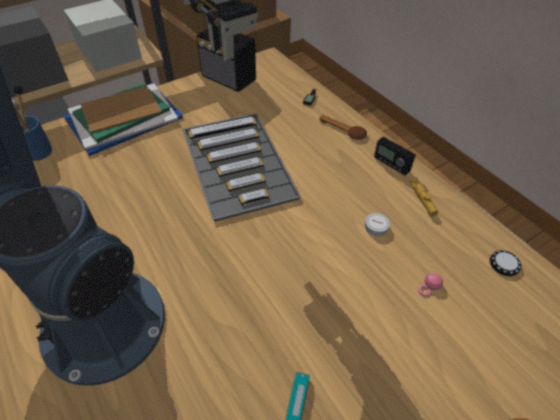

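The six harps lie in order of length. Tin (377,223), shaker (432,282) and decoy are where they were at the start. I'm handing the job in.

```bash
python3 -c "
from plant import *
close_job()"
```

```text
the job is handed in; nothing more can be done
```

All four harmonicas are in the inner lanes, ordered b, c, d, e from harp_a to harp_f, and the job was handed in about 44 s into the 104 s limit. I gripped each across its width and lowered it until it touched the tray floor before letting go.

**Placement:** in the last wrist-camera check, all four were within 3 mm of the lane middle, 1.5 mm of the centre line and 0.006 rad of the lane direction. They looked flat and right way up. I did not measure their height or tilt separately.

**Left alone:** harp_a and harp_f measured within about 0.5 mm of where they started. The tin, the shaker and the turquoise look-alike looked unmoved in the side picture.

**Checks that disagreed:**
- **Camera positions:** the first rough positions from the two fixed cameras differed by about 8–18 mm in x for the harmonicas, tin and shaker, and by up to 34 mm at the tray corners. I used the wrist camera instead; its tray size came out within 1 mm of the true one.
- **Check of b:** one automatic check after placing b measured the tray instead. I tightened the filter, and the final check read b correctly.

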